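Walk a die block round to the fence

ROBOT

A 6-joint arm with a two-finger parallel gripper is mounted at the origin on the work surface. World frame = base frame: x ahead of the robot, y to its left, z up, the work surface at z = 0. Lengths are in m, angles in rad, forces in N, time in s.
With the tool pointing down it reaches from about 0.35 to 0.85 m from the base axis. Payload 8.1 kg.
Tool frame: the origin (TCP) lies midway between the tips of the shut fingers; the grasp point (between the pads) lies 19 mm behind it; z points along the fingers, y is the line along which they close (so a half turn about z gives the same grasp; the last joint's range is limited). The gripper opens to 93 mm and grips with 3 to 60 N. Pads are 15 mm wide; open, the fingers measure 128 mm over their backs; the gripper's body (75 mm by 188 mm) begins 65 mm behind the grasp point.
Start: joints at [1.018, 0.13, 1.488, -0, 1.523, -0.085], TCP at [0.271, 0.536, 0.219] pointing down, gripper open.
Joint ranges: [-2.96, 2.96], [-0.89, 2.26], [0.02, 2.5], [-1.34, 4.48], [0, 2.73], [-2.66, 2.66]. Speed limits (rad/s): [2.39, 2.39, 2.79, 3.14, 3.14, 3.14].

INTERFACE

Orientations are given as a rotation vector (axis times angle).
In Python, from plant import read_state, read_camera, camera_model, close_job gives the robot as it stands. The module is installed in compiled form; this text tells all that it offers.
- The arm moves only by the tool carry_out, never from a script. Its argument "moves" is a list of rows, each an object of numbers: "jaw": the finger opening in m, from 0 to 0.093; "dx", "dy", "dz": the shift along the tool's x, y, z in m; "yaw": the turn about the tool's z in rad. In form: [{"jaw": .., "dx": .., "dy": .., "dz": .., "yaw": ..}, ...]. A call has 1 to 8 rows; each row shifts and turns the commanded pose from where the row before left it, along the tool's axes as they then stand; what a row does not reach is not made up. A row lasts 1/8 s, in which the tool goes at most 62.5 mm and 10.7 degrees, less where a joint would pass 70% of its speed; a pose out of reach is approached as far as the arm can. A call is refused whole if a number of a shift passes 0.0625 or a number of a turn 0.188, either way. A call with a gripper value outside its range is refused whole. The fingers move at their own pace and stop on an object; "grip_force" is the grip in N (left out, the last holds). Time passes only in rows, so rows that do not move let the fingers close. It gives the time, the measured TCP pose, the force, the opening and the grip force at its end, in the units of the state.
- read_state(): the state, without advancing time (a new reading comes with each control period).
- read_camera(name): name is "scene" or "side" or "wrist"; returns the picture (420x560x3 uint8, red, green, blue); there is no depth.
- camera_model(name): a dict with "camera_matrix" (3x3 intrinsics, pixels), "view" (4x4, takes a point from world to camera coordinates). Camera axes: x right, y up, looking along -z (the intrinsics and any distortion apply to the point x, -y, -z); pixel columns grow to the right and rows downward; lengths in m; the calibration is good to about 2 mm. The wrist camera is an equidistant fisheye: a pixel r from the principal point sees the ray r / f radians off the axis. A picture is of the moment at which its call begins: read the wrist's pose just before it. camera_model takes no time and is no camera call; for the wrist camera it gives the pose at the moment of the call.
- close_job(): hands the job in; it is judged then, once.
The state is a dict: "t": time; "q": joint angles; "dq": joint speeds; "joint_torque": joint torques, N m; "tool_pos": TCP position; "orientation": TCP orientation; "force": force on the tool from outside, world axes, zero at the start; "wrist_torque": the same for the moment, N m; "opening": finger opening in m; "gripper_force": force on a finger pad.
Only numpy, scipy, OpenCV 4.12 (cv2) and the standard library are available. Lean on these libraries where they do the work, as an engineer would, in place of code of your own. Each camera call takes 0.05 s, during which the arm holds its last target. There are 200 camera calls.

TASK

Walk the heavy slotted die block round on the bench by pushing at its corners with the fingertips until one of its long sides faces the fence, about parallel to it and still clear of it; then push it home, so that this long side sits flush against the front of the fence with its whole length backed by the fence. Only push the block: never lift or tip it, and leave the jar, the bearing and the socket where they stand. Finish with the hand clear of everything.

Things in the scene. Friction and masses are not known exactly. Their poses are not given: they have to be found in the camera images.
- block: Loose cast aluminium die block, 88 mm along x, 130 mm along y, 42 mm tall, 0.7 to 1 kg; a slot (12 mm wide, 14 deep) along y in its top. Origin: centre of its underside, below its centre of mass; z up. Its long sides (facing +x and -x) are alike: either may go to the fence. Starts clear in front of the fence, turned 50 to 90 degrees from parallel, either way. Friction on the bench 3 to 12 N.
- fence: Steel angle bar fixed to the bench: upright 240 mm long (y), 12 mm thick, 30 mm tall, a low foot with two bolts behind. Origin: on the bench, middle of the bottom edge of its front face, which looks along -x to the robot; +x points into the fence. With the block flush, the block's origin is at x = -44 mm in this frame.
- grease_jar: Bystander: white jar with black lid, 60 mm across, 65 mm tall, standing. Origin: centre of its underside.
- bearing: Bystander: steel bearing ring lying flat, 62 mm outside, 30 mm bore, 18 mm tall. Origin: centre of its underside.
- socket: Bystander: steel wrench socket standing, 32 mm across, 55 mm tall. Origin: centre of its underside.
Mind the look-alikes: they are no part of the job. Of the things that look like the block, take the one that is farthest from the robot's base at the start.

How it is judged:
On the way:
1. a long side of the block is turned to within 20 degrees of parallel with the fence, the block not touching the fence (angle between the y axis of block and the y axis of fence, either way round below 0.35 rad and contact force between block and fence below 0.1 N), for 0.1 s.
At the end, for the whole second after the job is handed in: The block lies flat and at rest on the bench, a long side parallel with the fence within 2.3 degrees and within 4 mm of its face, the block's middle within 60 mm of the fence's middle along it (whole length backed, 5 mm overhang allowed) (angle between the y axis of block and the y axis of fence, either way round below 0.04 rad and x of block in the frame of fence between -0.048 and -0.041 m and y of block in the frame of fence between -0.06 and 0.06 m and height (world z) of block below 0.004 m and angle between block's own z axis and vertical below 0.04 rad and linear speed of block below 0.01 m/s); the robot touches nothing.
It fails at once if the block is lifted more than 8 mm or tipped more than 8 degrees (height (world z) of block above 0.008 m or angle between block's own z axis and vertical above 0.14 rad).
It fails at once if a bystander is moved more than 15 mm or knocked over (distance of any of grease_jar, bearing, socket from where it was at the start of the episode above 0.015 m or angle between any of grease_jar, socket's own z axis and vertical above 0.3 rad).
It also fails if it takes over 67 s, if anything falls off the work surface, if the arm or the gripper's body presses on something with over 40 N, if the wrist force passes 120 N, or if a joint passes its speed limit or range.

## Working session

There is one attempt and no reset: what is moved stays moved. The work goes in short steps, Python scripts to look and compute and a tool call to move; the robot and the scene stay as the last step left them, time stands still between calls to the robot, and variables do not carry over. Pictures are saved under pics/ and viewed, at most 10 in all, crops included, and the job is handed in when it is done.

Besides the shell and the picture viewer there is one more tool, called as name(argument=value, ...), one argument or row to a line, values as JSON. carry_out: Moves the arm, as the interface text tells. Its arguments: {"type":"object","properties":{"moves":{"type":"array","items":{"type":"object","properties":{"jaw":{"type":"number"},"dx":{"type":"number"},"dy":{"type":"number"},"dz":{"type":"number"},"yaw":{"type":"number"}}}},"grip_force":{"type":"number"}},"required":["moves"]}

```bash
mkdir -p pics; python3 - <<'E'
from plant import *
import cv2,numpy as np
s=read_state();print(s)
a=read_camera("scene");b=read_camera("side")
cv2.imwrite("pics/scene0.png",a[:,:,::-1]);cv2.imwrite("pics/side0.png",b[:,:,::-1])
for n in("scene","side"):
    m=camera_model(n);print(n,np.round(m["camera_matrix"],2).tolist(),np.round(m["view"],4).tolist(),[k for k in m])
E
```

```text
{'t': 0.0, 'q': array([ 1.01757527e+00,  1.31174631e-01,  1.48926591e+00,  4.22090540e-05,
        1.52300577e+00, -8.53967903e-02]), 'dq': array([ 0.00083282,  0.00054689,  0.0001538 ,  0.00174956, -0.00037713,
       -0.00054694]), 'joint_torque': array([-8.91056443e-04, -5.59863424e+01, -4.91738963e+01,  7.66428094e-02,
        3.58583929e-02, -1.29055456e-04]), 'tool_pos': array([0.27023152, 0.53506359, 0.21758676]), 'orientation': array([-7.28032392e-01, -3.05543099e+00,  2.74319660e-03]), 'force': array([-0.20879917,  0.09549964,  1.08256753]), 'wrist_torque': array([0.01291378, 0.00974101, 0.04307623]), 'gripper_force': 0.0, 'opening': 0.09265303850092821}
scene [[402.18, 0.0, 281.09], [0.0, 402.18, 205.75], [0.0, 0.0, 1.0]] [[0.29, 0.957, 0.0002, -0.1526], [-0.6021, 0.1823, 0.7774, 0.2762], [0.7439, -0.2256, 0.629, -1.2759], [0.0, 0.0, 0.0, 1.0]] ['camera_matrix', 'view']
side [[427.5, 0.0, 278.43], [0.0, 427.5, 209.64], [0.0, 0.0, 1.0]] [[-0.9848, -0.1737, -0.0079, 0.5071], [0.1106, -0.6612, 0.742, -0.1028], [-0.1341, 0.7298, 0.6704, -0.8245], [0.0, 0.0, 0.0, 1.0]] ['camera_matrix', 'view']
```

View pics/scene0.png

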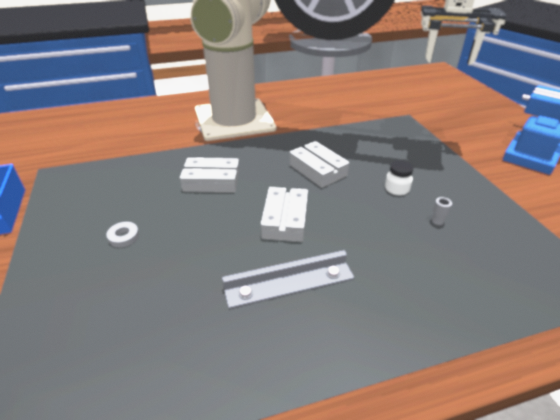

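View pics/side0.png

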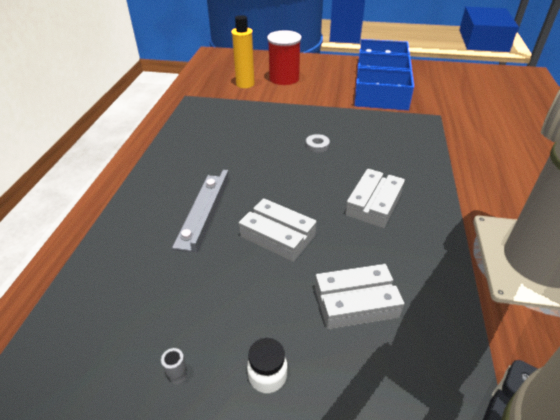

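The scene view shows three slotted blocks at (210,174), (318,163) and (286,213). The fence is at (288,278), the jar at (400,180), the socket at (441,212) and the bearing at (122,234). The same blocks in the side view are at (375,197), (360,295) and (278,228). I'll measure all of them, and also crop the block nearest the fence.

```bash
cat > h.py <<'E'
from plant import *
import cv2,numpy as np
def ray(n,px,m=None):
    m=m or camera_model(n);K=m["camera_matrix"];V=m["view"]
    d=np.array([(px[0]-K[0][2])/K[0][0],-(px[1]-K[1][2])/K[1][1],-1.])
    R=V[:3,:3];return -R.T@V[:3,3],R.T@d
def onz(n,px,z):
    o,d=ray(n,px);return (o+d*(z-o[2])/d[2])[:2]
def tri(p,q):
    o1,d1=ray("scene",p);o2,d2=ray("side",q)
    A=np.c_[d1,-d2];t=np.linalg.lstsq(A,o2-o1,rcond=None)[0]
    a,b=o1+d1*t[0],o2+d2*t[1];return (a+b)/2,np.linalg.norm(a-b)
def proj(n,P):
    m=camera_model(n);K=m["camera_matrix"];V=m["view"];c=V[:3,:3]@P+V[:3,3]
    return K[0][2]+K[0][0]*c[0]/-c[2],K[1][2]-K[1][1]*c[1]/-c[2]
def tops(img,n,th=185,z=.042):
    """white block tops: pixels bright, projected on plane z, joined, minAreaRect in world mm"""
    g=img.min(axis=2);out=[]
    m=(g>th).astype(np.uint8)
    m=cv2.morphologyEx(m,cv2.MORPH_CLOSE,np.ones((7,7)))
    for c in cv2.findContours(m,cv2.RETR_EXTERNAL,cv2.CHAIN_APPROX_NONE)[0]:
        if cv2.contourArea(c)<400: continue
        w=np.array([onz(n,p[0],z) for p in c],np.float32)*1000
        if not(250<w[:,0].mean()<900 and abs(w[:,1].mean())<500):continue
        out.append((c.reshape(-1,2).mean(0).round(),cv2.minAreaRect(w)))
    return out
E
python3 - <<'E'
from h import *
for n in("scene","side"):
    im=cv2.imread(f"pics/{n}0.png")[:,:,::-1]
    for th in(160,185,205):
        for c,r in tops(im,n,th): print(n,th,c,np.round(r[0]),np.round(r[1]),round(r[2],1))
a=cv2.imread("pics/scene0.png");b=cv2.imread("pics/side0.png")
A=cv2.resize(a[165:305,210:360],None,fx=2.6,fy=2.6,interpolation=2);B=cv2.resize(b[160:300,165:325],None,fx=2.5,fy=2.6,interpolation=2)
cv2.imwrite("pics/crop.png",np.hstack([A,B]));print(A.shape,B.shape)
E
```

```text
scene 160 [286. 275.] [709. -39.] [236.  69.] 89.6
scene 160 [122. 232.] [ 499. -325.] [60. 62.] 51.3
scene 160 [285. 208.] [522.  10.] [ 92. 150.] 66.9
scene 160 [209. 168.] [ 322. -120.] [135.  97.] 73.2
scene 160 [319. 158.] [358. 154.] [148.  95.] 20.2Traceback (most recent call last):
  File "<stdin>", line 5, in <module>
  File "h.py", line 23, in tops
    w=np.array([onz(n,p[0],z) for p in c],np.float32)*1000
                ~~~^^^^^^^^^^
  File "h.py", line 8, in onz
    o,d=ray(n,px);return (o+d*(z-o[2])/d[2])[:2]
        ~~~^^^^^^
  File "h.py", line 4, in ray
    m=m or camera_model(n);K=m["camera_matrix"];V=m["view"]
           ~~~~~~~~~~~~^^^
ValueError: time passes only in moves, steps and waits
```

```bash
python3 - <<'E'
s=open('h.py').read()
s=s.replace('def ray(','_c={}\ndef cam(n):\n    if n not in _c:_c[n]=camera_model(n)\n    return _c[n]\ndef ray(',1).replace('m or camera_model(n)','m or cam(n)').replace('m=camera_model(n);','m=cam(n);')
open('h.py','w').write(s)
E
python3 - <<'E'
from h import *
for n in("scene","side"):
    im=cv2.imread(f"pics/{n}0.png")[:,:,::-1]
    for th in(185,205):
        for c,r in tops(im,n,th): print(n,th,c,np.round(r[0]),np.round(r[1]),round(r[2],1))
a=cv2.imread("pics/scene0.png");b=cv2.imread("pics/side0.png")
A=cv2.resize(a[170:310,215:365],None,fx=2.6,fy=4,interpolation=2);B=cv2.resize(b[160:300,165:325],None,fx=2.5,fy=4,interpolation=2)
cv2.imwrite("pics/crop.png",np.hstack([A,B]));print(A.shape,B.shape)
E
```

```text
scene 185 [287. 284.] [724. -44.] [224.  36.] 89.6
scene 185 [284. 265.] [681. -38.] [232.  11.] 89.7
scene 185 [122. 232.] [ 499. -325.] [59. 56.] 73.2
scene 185 [285. 208.] [522.  10.] [ 90. 146.] 67.0
scene 185 [209. 168.] [ 320. -120.] [132.  93.] 72.8
scene 185 [319. 158.] [357. 154.] [144.  92.] 20.3
scene 205 [287. 284.] [724. -44.] [222.  34.] 89.6
scene 205 [122. 231.] [ 499. -325.] [57. 56.] 73.2
scene 205 [285. 208.] [522.   9.] [ 88. 144.] 66.8
scene 205 [209. 168.] [ 322. -121.] [131.  88.] 73.2
scene 205 [319. 158.] [357. 154.] [141.  90.] 20.0
side 185 [269. 376.] [470. 333.] [57. 44.] 19.6
side 185 [358. 290.] [350. 154.] [132.  88.] 20.2
side 185 [278. 223.] [512.  14.] [ 88. 135.] 67.0
side 185 [200. 210.] [678. -10.] [244.  35.] 89.8
side 185 [376. 192.] [ 322. -114.] [143.  88.] 72.2
side 205 [358. 290.] [350. 153.] [130.  87.] 20.3
side 205 [278. 223.] [512.  14.] [ 86. 133.] 67.0
side 205 [376. 192.] [ 322. -115.] [142.  86.] 72.2
(560, 390, 3) (560, 400, 3)
```

View pics/crop.png

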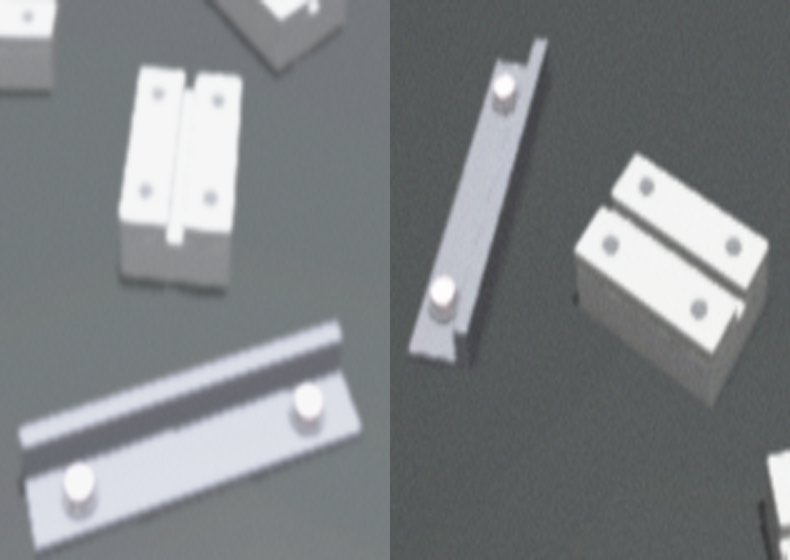

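```bash
python3 - <<'E'
from h import *
S=np.array([(143,68),(242,76),(232,228),(120,218)])/[2.6,4]+[215,170]
D=(np.array([(768,243),(712,351),(577,248),(640,155)])-[390,0])/[2.5,4]+[165,160]
P=[tri(p,q) for p,q in zip(S,D)]
for p,e in P: print("block",np.round(p*1000),round(e*1000,1))
c=np.array([p for p,e in P]);print("centre",c.mean(0),np.linalg.norm(np.roll(c,-1,0)-c,axis=1))
for v in(c[1]-c[0],c[2]-c[1],c[3]-c[2],c[0]-c[3]):print(np.degrees(np.arctan2(v[1],v[0])))
F=np.array([(18,430),(338,320)])/[2.6,4]+[215,170]
G=(np.array([(547,40),(468,332)])-[390,0])/[2.5,4]+[165,160]
f=[tri(p,q) for p,q in zip(F,G)]
for p,e in f: print("fence",np.round(p*1000),round(e*1000,1))
for n,pts in(("scene",F),("side",G)):print(n,[np.round(onz(n,p,.03)*1000) for p in pts])
# bystanders
J,e=tri((401,167.5),(267,355));print("jar lid",J,e)
J,e=tri((443,202),(172,358));print("socket",J,e)
print("bearing",onz("scene",(122,233),.018),onz("side",(317,142),.018))
s=read_state();R=cv2.Rodrigues(s["orientation"])[0];print(np.round(R,3))
E
```

```text
block [439.  -1.  41.] 2.3
block [472.  80.  42.] 2.3
block [590.  28.  41.] 4.0
block [554. -53.  38.] 3.6
centre [0.5137065  0.01354803 0.04049303] [0.08730867 0.12827596 0.08850448 0.12673344]
67.50116190085532
-23.621089274784296
-113.53315653611584
155.84395220612157
fence [ 663. -154.   28.] 1.0
fence [663.  87.  28.] 3.7
scene [array([ 666., -154.]), array([667.,  87.])]
side [array([ 662., -152.]), array([661.,  87.])]
jar lid [0.47727754 0.31112548 0.05874718] 0.0019237721046802974
socket [0.61423183 0.33540295 0.05230584] 0.0007296553282117744
bearing [ 0.47603577 -0.33031617] [ 0.46988567 -0.32243067]
[[-0.893  0.451 -0.001]
 [ 0.451  0.893 -0.001]
 [ 0.    -0.002 -1.   ]]
```

The crop shows the slotted block near the fence, with top corners in the scene view at about (270,187), (308,189), (304,227) and (261,224). The three candidates are 0.34 m, 0.38 m and 0.51 m from the base, so the block meant is the one at (286,213), centre (0.513, 0.014). The measured top height is about 41 mm and the size 88×128 mm, which matches the text. Its long axis is at -23.5°, so it needs about 66° of clockwise turn. The fence face is at x≈0.664 with its middle at y≈-0.033.

Plan: use the open fingers as a two-point pusher. I'll turn the block from its +y side first, then from the robot side, then push it home. The yaw comes first.

carry_out(
  moves=[
    {"jaw":0.093,"yaw":0.188},
    {"yaw":0.188},
    {"yaw":0.188},
    {"yaw":0.188},
    {"yaw":0.188},
    {"yaw":0.188},
    {"yaw":0.188},
    {"yaw":0.188},
  ],
)

```text
invalid input at $.moves[0]: expected keys jaw, dx, dy, dz, yaw
```

```bash
cat >> h.py <<'E'
def pose():
    s=read_state();R=cv2.Rodrigues(s["orientation"])[0]
    return s["tool_pos"],np.degrees(np.arctan2(R[1,1],R[0,1])),R,s
def plan(x,y,z,ya,n,start=None):
    """rows in tool axes from measured pose (or start x,y,z,yaw deg) to target; yaw = world angle of tool y axis, deg"""
    p,a,R,s=pose()
    if start: p,a=np.array(start[:3]),start[3]
    dl=(ya-a+180)%360-180
    w=(np.array([x,y,z])-p)/n; rows=[]
    for i in range(n):
        t=np.radians(a+dl*i/n); Y=np.array([np.cos(t),np.sin(t),0]);X=np.array([Y[1]*-1,Y[0],0])
        X=np.cross(Y,[0,0,-1.])
        rows.append([round(float(v),4) for v in(w@X,w@Y,-w[2],-np.radians(dl)/n)])
    print("pose",np.round(p,4),round(a,1),"force",np.round(s["force"],1),"t",s["t"]);
    for r in rows: print(r)
E
python3 -c "
from h import *
plan(.544,.084,.10,-23.5,8)"
```

```text
pose [0.2703 0.5351 0.2177] 63.2 force [ 0.3 -0.3  0.1] t 0.1
[-0.056, -0.0349, 0.0147, 0.1891]
[-0.0615, -0.0238, 0.0147, 0.1891]
[-0.0649, -0.0118, 0.0147, 0.1891]
[-0.066, 0.0006, 0.0147, 0.1891]
[-0.0647, 0.013, 0.0147, 0.1891]
[-0.0611, 0.025, 0.0147, 0.1891]
[-0.0553, 0.036, 0.0147, 0.1891]
[-0.0475, 0.0457, 0.0147, 0.1891]
```

All keys are needed in each row.

carry_out(
  moves=[
    {"jaw":0.093,"dx":0,"dy":0,"dz":0,"yaw":0.18},
    {"jaw":0.093,"dx":0,"dy":0,"dz":0,"yaw":0.18},
    {"jaw":0.093,"dx":0,"dy":0,"dz":0,"yaw":0.18},
    {"jaw":0.093,"dx":0,"dy":0,"dz":0,"yaw":0.18},
    {"jaw":0.093,"dx":0,"dy":0,"dz":0,"yaw":0.18},
    {"jaw":0.093,"dx":0,"dy":0,"dz":0,"yaw":0.18},
    {"jaw":0.093,"dx":0,"dy":0,"dz":0,"yaw":0.18},
    {"jaw":0.093,"dx":0,"dy":0,"dz":0,"yaw":0.18},
  ],
)

```text
t: 1.1
tool_pos: [0.2703, 0.5352, 0.218]
orientation: [2.568, 1.81, -0.002]
force: [-0.4, -0.1, 0.1]
opening: 0.093
gripper_force: 0.0
```

```bash
python3 -c "
from h import *
plan(.544,.084,.14,-23.5,10)"
```

```text
pose [0.2703 0.5352 0.218 ] -19.6 force [-0.4 -0.1  0.1] t 1.1
[-0.0333, 0.0409, 0.0078, 0.0067]
[-0.033, 0.0412, 0.0078, 0.0067]
[-0.0327, 0.0414, 0.0078, 0.0067]
[-0.0325, 0.0416, 0.0078, 0.0067]
[-0.0322, 0.0418, 0.0078, 0.0067]
[-0.0319, 0.042, 0.0078, 0.0067]
[-0.0316, 0.0423, 0.0078, 0.0067]
[-0.0313, 0.0425, 0.0078, 0.0067]
[-0.031, 0.0427, 0.0078, 0.0067]
[-0.0308, 0.0429, 0.0078, 0.0067]
```

carry_out(
  moves=[
    {"jaw":0.093,"dx":-0.036,"dy":0.046,"dz":0,"yaw":0.01},
    {"jaw":0.093,"dx":-0.036,"dy":0.046,"dz":0,"yaw":0.01},
    {"jaw":0.093,"dx":-0.036,"dy":0.046,"dz":0,"yaw":0.01},
    {"jaw":0.093,"dx":-0.036,"dy":0.046,"dz":0,"yaw":0.01},
    {"jaw":0.093,"dx":-0.036,"dy":0.046,"dz":0.01,"yaw":0.01},
    {"jaw":0.093,"dx":-0.036,"dy":0.046,"dz":0.01,"yaw":0.01},
    {"jaw":0.093,"dx":-0.036,"dy":0.046,"dz":0.02,"yaw":0.01},
    {"jaw":0.093,"dx":-0.036,"dy":0.046,"dz":0.02,"yaw":0},
  ],
)

```text
t: 2.1
tool_pos: [0.5092, 0.1318, 0.158]
orientation: [2.625, 1.726, 0.001]
force: [0.7, 0.5, -0.7]
opening: 0.0927
gripper_force: 0.0
```

```bash
python3 - <<'E'
from h import *
plan(.544,.084,.012,-23.5,4)
m=camera_model("wrist");print(np.round(m["camera_matrix"],1).tolist(),np.round(m["view"],3).tolist())
cv2.imwrite("pics/w1.png",read_camera("wrist")[:,:,::-1])
E
```

```text
pose [0.5092 0.1318 0.158 ] -23.3 force [ 0.7  0.5 -0.7] t 2.1
[-0.0075, 0.0127, 0.0365, 0.0008]
[-0.0075, 0.0127, 0.0365, 0.0008]
[-0.0075, 0.0127, 0.0365, 0.0008]
[-0.0075, 0.0127, 0.0365, 0.0008]
[[325.2, 0.0, 274.3], [0.0, 325.2, 208.9], [0.0, 0.0, 1.0]] [[0.918, -0.396, 0.0, -0.415], [0.385, 0.892, -0.237, -0.301], [0.094, 0.218, 0.971, -0.407], [0.0, 0.0, 0.0, 1.0]]
```

View pics/w1.png

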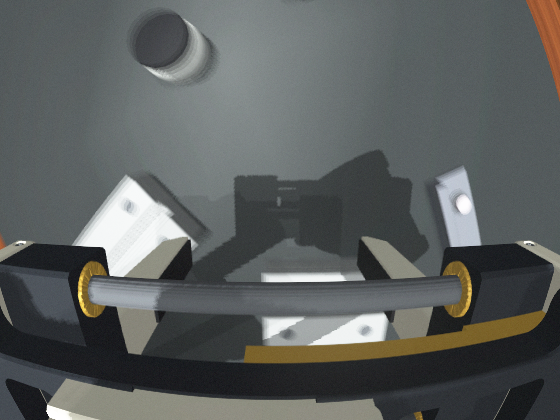

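The wrist view shows the block's top edge at row ≈272, columns 262–400, parallel to and under the fingers. The jar is at (165,45) and well clear. Next I go down beside the block's +y long side.

carry_out(
  moves=[
    {"jaw":0.093,"dx":-0.015,"dy":0.025,"dz":0,"yaw":0},
    {"jaw":0.093,"dx":-0.015,"dy":0.025,"dz":0,"yaw":0},
    {"jaw":0.093,"dx":0,"dy":0,"dz":0.04,"yaw":0},
    {"jaw":0.093,"dx":0,"dy":0,"dz":0.04,"yaw":0},
    {"jaw":0.093,"dx":0,"dy":0,"dz":0.04,"yaw":0},
    {"jaw":0.093,"dx":0,"dy":0,"dz":0.025,"yaw":0},
    {"jaw":0.093,"dx":-0.01,"dy":0,"dz":0,"yaw":0},
    {"jaw":0.093,"dx":-0.01,"dy":0,"dz":0,"yaw":0},
  ],
)

```text
t: 3.15
tool_pos: [0.535, 0.0673, 0.0146]
orientation: [2.624, 1.727, 0.001]
force: [-0.3, -0.1, -0.3]
opening: 0.0928
gripper_force: 0.0
```

carry_out(
  moves=[
    {"jaw":0.093,"dx":-0.006,"dy":0,"dz":0,"yaw":0},
    {"jaw":0.093,"dx":-0.005,"dy":0.0036,"dz":0,"yaw":0.07},
    {"jaw":0.093,"dx":-0.005,"dy":0.0036,"dz":0,"yaw":0.07},
    {"jaw":0.093,"dx":-0.005,"dy":0.0036,"dz":0,"yaw":0.07},
    {"jaw":0.093,"dx":-0.005,"dy":0.0036,"dz":0,"yaw":0.07},
    {"jaw":0.093,"dx":-0.005,"dy":0.0036,"dz":0,"yaw":0.07},
    {"jaw":0.093,"dx":-0.005,"dy":0.0036,"dz":0,"yaw":0.07},
    {"jaw":0.093,"dx":0,"dy":0,"dz":0,"yaw":0},
  ],
)

```text
t: 4.15
tool_pos: [0.5354, 0.0252, 0.0153]
orientation: [2.926, 1.14, 0.005]
force: [1.0, 0.1, 0.4]
opening: 0.0927
gripper_force: 0.9
```

```bash
python3 - <<'E'
from h import *
p,a,R,s=pose();print(p,a,s["force"])
b=read_camera("side")
for th in(160,185,205):
    for c,r in tops(b,"side",th): print(th,c,np.round(r[0]),np.round(r[1]),round(r[2],1))
cv2.imwrite("pics/side1.png",b[:,:,::-1])
E
```

```text
[0.53536085 0.02515767 0.01526416] -47.41420330608733 [0.98507535 0.0723886  0.36963908]
160 [268. 376.] [471. 333.] [58. 47.] 16.4
160 [359. 290.] [350. 154.] [133.  90.] 20.2
160 [200. 211.] [678.  -8.] [246.  39.] 89.9
160 [376. 188.] [ 319. -125.] [123.  90.] 72.2
185 [269. 376.] [470. 333.] [57. 44.] 19.6
185 [358. 290.] [350. 154.] [132.  88.] 20.2
185 [200. 211.] [678.  -8.] [ 36. 245.] 0.1
185 [377. 187.] [ 318. -126.] [118.  88.] 72.2
205 [358. 290.] [350. 153.] [130.  87.] 20.2
205 [377. 187.] [ 318. -128.] [114.  86.] 72.2
```

View pics/side1.png

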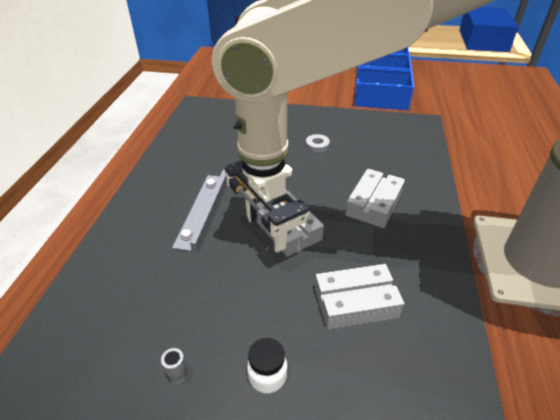

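The side view shows the fingers against the block's side at (285,225). The block turned with them to about -47°, and everything else is untouched. I continue the turn, then back off.

carry_out(
  moves=[
    {"jaw":0.093,"dx":-0.005,"dy":0.0036,"dz":0,"yaw":0.07},
    {"jaw":0.093,"dx":-0.005,"dy":0.0036,"dz":0,"yaw":0.07},
    {"jaw":0.093,"dx":-0.005,"dy":0.0036,"dz":0,"yaw":0.07},
    {"jaw":0.093,"dx":-0.005,"dy":0.0036,"dz":0,"yaw":0.07},
    {"jaw":0.093,"dx":-0.005,"dy":0.0036,"dz":0,"yaw":0.07},
    {"jaw":0.093,"dx":0,"dy":0,"dz":0,"yaw":0},
    {"jaw":0.093,"dx":0.02,"dy":0,"dz":0,"yaw":0},
    {"jaw":0.093,"dx":0.01,"dy":0,"dz":0,"yaw":0},
  ],
)

```text
t: 5.2
tool_pos: [0.5516, 0.0087, 0.0136]
orientation: [-3.08, -0.618, 0.001]
force: [-0.3, -0.7, -0.6]
opening: 0.093
gripper_force: 0.0
```

carry_out(
  moves=[
    {"jaw":0.093,"dx":0,"dy":0,"dz":-0.04,"yaw":0},
    {"jaw":0.093,"dx":0,"dy":0,"dz":-0.05,"yaw":0},
    {"jaw":0.093,"dx":0,"dy":0,"dz":-0.05,"yaw":0},
    {"jaw":0.093,"dx":-0.05,"dy":0,"dz":-0.03,"yaw":0},
    {"jaw":0.093,"dx":-0.06,"dy":0,"dz":0,"yaw":0},
    {"jaw":0.093,"dx":-0.05,"dy":0,"dz":0,"yaw":0},
    {"jaw":0.093,"dx":-0.02,"dy":0,"dz":0,"yaw":0},
    {"jaw":0.093,"dx":0,"dy":0,"dz":0,"yaw":0},
  ],
)

```text
t: 6.2
tool_pos: [0.3843, -0.061, 0.1837]
orientation: [3.081, 0.614, 0.0]
force: [0.5, -0.1, 0.2]
opening: 0.0926
gripper_force: 0.0
```

```bash
python3 - <<'E'
from h import *
p,a,R,s=pose();print(p,a,s["force"],s["t"])
for n in("scene","side"):
    b=read_camera(n);cv2.imwrite(f"pics/{n}2.png",b[:,:,::-1])
    for th in(185,205):
        for c,r in tops(b,n,th): print(n,th,c,np.round(r[0]),np.round(r[1]),round(r[2],1))
a=cv2.imread("pics/scene2.png");b=cv2.imread("pics/side2.png")
A=cv2.resize(a[145:305,205:365],None,fx=2.5,fy=3.5,interpolation=2);B=cv2.resize(b[140:300,185:345],None,fx=2.5,fy=3.5,interpolation=2)
cv2.imwrite("pics/crop2.png",np.hstack([A,B]))
E
```

```text
[ 0.38429475 -0.06103297  0.18365273] -67.44595887183526 [ 0.45462176 -0.08023054  0.16687049] 6.2
scene 185 [288. 284.] [724. -43.] [224.  36.] 89.7
scene 185 [284. 265.] [681. -38.] [232.  11.] 89.7
scene 185 [122. 232.] [ 499. -325.] [59. 56.] 73.2
scene 185 [265. 200.] [480. -24.] [ 91. 133.] 22.4
scene 185 [221. 169.] [334. -95.] [76. 79.] 73.2
scene 185 [319. 158.] [356. 154.] [145.  93.] 20.3
scene 205 [287. 284.] [724. -44.] [222.  34.] 89.7
scene 205 [122. 232.] [ 499. -325.] [57. 56.] 73.2
scene 205 [269. 199.] [480. -24.] [ 89. 130.] 22.3
scene 205 [221. 169.] [335. -95.] [73. 79.] 73.2
scene 205 [320. 158.] [357. 154.] [144.  90.] 20.1
side 185 [269. 376.] [470. 333.] [57. 44.] 19.6
side 185 [358. 290.] [350. 153.] [131.  88.] 20.2
side 185 [298. 216.] [476. -19.] [ 87. 141.] 22.8
side 185 [200. 211.] [678.  -9.] [ 36. 246.] 0.1
side 185 [377. 190.] [ 322. -115.] [142.  87.] 72.1
side 205 [358. 290.] [350. 153.] [130.  87.] 20.3
side 205 [298. 216.] [476. -18.] [ 86. 140.] 22.8
side 205 [376. 190.] [ 323. -115.] [141.  85.] 71.0
```

View pics/crop2.png

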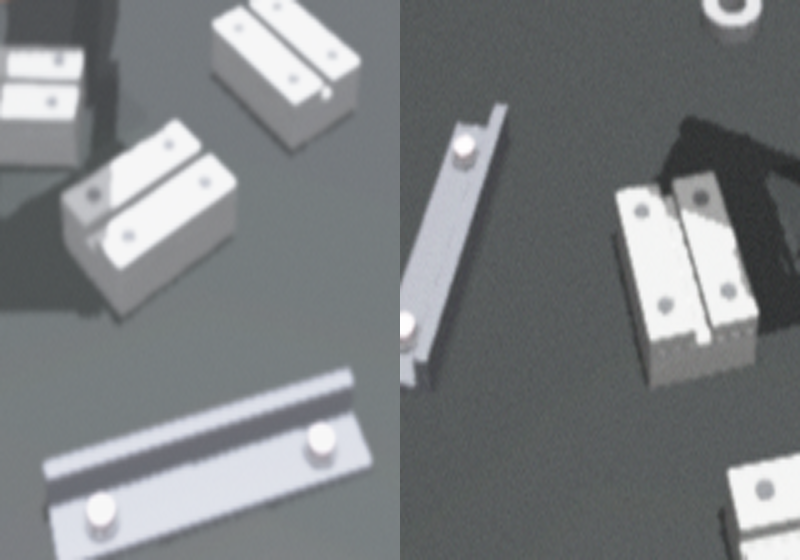

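The crop shows the block clear of the fence, with the hand's shadow on one corner. Both views agree on centre ≈ (0.476, -0.022) and long axis -67.5°. The tool is already parallel to it on the robot side, so I go down there.

carry_out(
  moves=[
    {"jaw":0.093,"dx":0.012,"dy":0,"dz":0.03,"yaw":0},
    {"jaw":0.093,"dx":0.012,"dy":0,"dz":0.04,"yaw":0},
    {"jaw":0.093,"dx":0,"dy":0,"dz":0.04,"yaw":0},
    {"jaw":0.093,"dx":0,"dy":0,"dz":0.04,"yaw":0},
    {"jaw":0.093,"dx":0,"dy":0,"dz":0.02,"yaw":0},
    {"jaw":0.093,"dx":0.01,"dy":0,"dz":0,"yaw":0},
    {"jaw":0.093,"dx":0.01,"dy":0,"dz":0,"yaw":0},
    {"jaw":0.093,"dx":0.006,"dy":0,"dz":0,"yaw":0},
  ],
)

```text
t: 7.3
tool_pos: [0.4324, -0.0415, 0.0147]
orientation: [3.08, 0.616, -0.0]
force: [-7.7, -2.4, 6.1]
opening: 0.0928
gripper_force: 4.0
```

carry_out(
  moves=[
    {"jaw":0.093,"dx":0.005,"dy":-0.003,"dz":0,"yaw":0.06},
    {"jaw":0.093,"dx":0.005,"dy":-0.003,"dz":0,"yaw":0.06},
    {"jaw":0.093,"dx":0.005,"dy":-0.003,"dz":0,"yaw":0.06},
    {"jaw":0.093,"dx":0.005,"dy":-0.003,"dz":0,"yaw":0.06},
    {"jaw":0.093,"dx":0.005,"dy":-0.003,"dz":0,"yaw":0.06},
    {"jaw":0.093,"dx":0.005,"dy":-0.003,"dz":0,"yaw":0.06},
    {"jaw":0.093,"dx":0.003,"dy":-0.002,"dz":0,"yaw":0.035},
    {"jaw":0.093,"dx":0,"dy":0,"dz":0,"yaw":0},
  ],
)

```text
t: 8.3
tool_pos: [0.4596, -0.0145, 0.0146]
orientation: [-3.142, 0.001, -0.001]
force: [-3.2, 1.6, 3.3]
opening: 0.0926
gripper_force: 1.6
```

```bash
python3 - <<'E'
from h import *
p,a,R,s=pose();print(p,a,s["force"],s["t"])
for n in("scene","side"):
    b=read_camera(n);cv2.imwrite(f"pics/{n}3.png",b[:,:,::-1])
    for th in(160,185,):
        for c,r in tops(b,n,th): print(n,th,c,np.round(r[0]),np.round(r[1]),round(r[2],1))
a=cv2.imread("pics/scene3.png");b=cv2.imread("pics/side3.png")
A=cv2.resize(a[145:305,205:365],None,fx=2.5,fy=3.5,interpolation=2);B=cv2.resize(b[140:300,185:345],None,fx=2.5,fy=3.5,interpolation=2)
cv2.imwrite("pics/crop3.png",np.hstack([A,B]))
E
```

```text
[ 0.45964956 -0.01451385  0.01457412] -90.0403541383925 [-3.16426143  1.59098533  3.25466983] 8.3
scene 160 [286. 275.] [709. -38.] [237.  69.] 89.7
scene 160 [122. 232.] [ 499. -325.] [60. 62.] 51.3
scene 160 [398. 183.] [514. 286.] [61. 84.] 54.9
scene 160 [248. 190.] [431. -73.] [344. 226.] 58.4
scene 160 [322. 160.] [356. 170.] [108. 157.] 73.2
scene 160 [271. 144.] [264.  58.] [ 93. 148.] 82.4
scene 185 [287. 284.] [724. -44.] [224.  36.] 89.7
scene 185 [284. 265.] [681. -38.] [232.  11.] 89.7
scene 185 [122. 232.] [ 499. -325.] [59. 56.] 73.2
scene 185 [272. 202.] [470.  -8.] [131. 186.] 83.8
scene 185 [199. 169.] [ 313. -142.] [87. 93.] 73.2
scene 185 [323. 159.] [358. 172.] [104. 156.] 71.6
side 160 [268. 376.] [471. 334.] [58. 46.] 18.0
side 160 [359. 290.] [350. 154.] [133.  90.] 20.3
side 160 [285. 220.] [494.  -5.] [138. 129.] 88.9
side 160 [200. 210.] [678. -10.] [251.  39.] 89.9
side 160 [376. 193.] [ 321. -117.] [140.  90.] 72.1
side 160 [306. 175.] [ 483. -147.] [97. 93.] 86.7
side 185 [269. 376.] [470. 333.] [57. 44.] 19.6
side 185 [358. 290.] [350. 153.] [131.  88.] 20.2
side 185 [200. 210.] [678.  -9.] [246.  36.] 89.6
side 185 [379. 184.] [ 314. -139.] [92. 88.] 72.2
```

View pics/crop3.png

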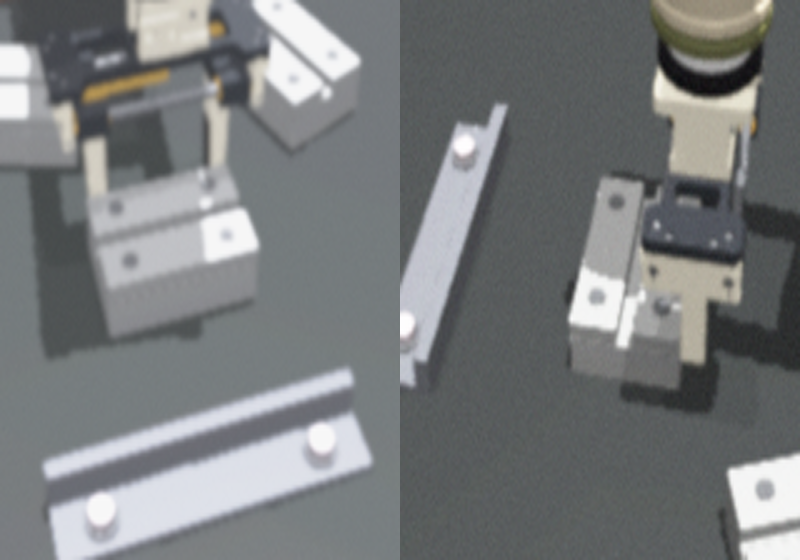

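Both crops show the block parallel to the fence and clear of it, with both fingers on its robot-side face. Now the straight push, stopping short of the fence first.

carry_out(
  moves=[
    {"jaw":0.093,"dx":0.008,"dy":0,"dz":0,"yaw":0},
    {"jaw":0.093,"dx":0.012,"dy":0,"dz":0,"yaw":0},
    {"jaw":0.093,"dx":0.012,"dy":0,"dz":0,"yaw":0},
    {"jaw":0.093,"dx":0.012,"dy":0,"dz":0,"yaw":0},
    {"jaw":0.093,"dx":0.012,"dy":0,"dz":0,"yaw":0},
    {"jaw":0.093,"dx":0.012,"dy":0,"dz":0,"yaw":0},
    {"jaw":0.093,"dx":0.012,"dy":0,"dz":0,"yaw":0},
    {"jaw":0.093,"dx":0.008,"dy":0,"dz":0,"yaw":0},
  ],
)

```text
t: 9.4
tool_pos: [0.5468, -0.015, 0.0137]
orientation: [3.142, -0.001, -0.002]
force: [-7.0, 0.4, 6.5]
opening: 0.0929
gripper_force: 4.0
```

carry_out(
  moves=[
    {"jaw":0.093,"dx":0.004,"dy":0,"dz":0,"yaw":0},
    {"jaw":0.093,"dx":0.003,"dy":0,"dz":0,"yaw":0},
    {"jaw":0.093,"dx":0.003,"dy":0,"dz":0,"yaw":0},
    {"jaw":0.093,"dx":0,"dy":0,"dz":0,"yaw":0},
  ],
)

```text
t: 9.9
tool_pos: [0.5568, -0.015, 0.0138]
orientation: [3.142, -0.001, -0.0]
force: [-4.6, 0.4, 2.8]
opening: 0.0931
gripper_force: 2.2
```

carry_out(
  moves=[
    {"jaw":0.093,"dx":0.002,"dy":0,"dz":0,"yaw":0},
    {"jaw":0.093,"dx":0.002,"dy":0,"dz":0,"yaw":0},
    {"jaw":0.093,"dx":0.002,"dy":0,"dz":0,"yaw":0},
  ],
)

```text
t: 10.28
tool_pos: [0.5623, -0.015, 0.0137]
orientation: [3.142, -0.001, -0.002]
force: [-6.9, 0.2, 4.7]
opening: 0.0933
gripper_force: 3.6
```

carry_out(
  moves=[
    {"jaw":0.093,"dx":0.002,"dy":0,"dz":0,"yaw":0},
    {"jaw":0.093,"dx":0.001,"dy":0,"dz":0,"yaw":0},
  ],
)

```text
t: 10.52
tool_pos: [0.565, -0.015, 0.0136]
orientation: [3.142, -0.001, -0.003]
force: [-11.5, -0.1, 8.3]
opening: 0.093
gripper_force: 5.4
```

carry_out(
  moves=[
    {"jaw":0.093,"dx":0.001,"dy":0,"dz":0,"yaw":0},
    {"jaw":0.093,"dx":0.001,"dy":0,"dz":0,"yaw":0},
  ],
)

```text
t: 10.78
tool_pos: [0.565, -0.015, 0.0134]
orientation: [-3.141, 0.002, 0.009]
force: [-21.0, 1.5, 15.3]
opening: 0.0929
gripper_force: 10.3
```

The TCP has stopped and the force is rising, so the block is seated. One more small press to square it, then I retreat and check.

carry_out(
  moves=[
    {"jaw":0.093,"dx":0.0005,"dy":0,"dz":0,"yaw":0},
    {"jaw":0.093,"dx":0,"dy":0,"dz":0,"yaw":0},
    {"jaw":0.093,"dx":-0.004,"dy":0,"dz":0,"yaw":0},
    {"jaw":0.093,"dx":-0.02,"dy":0,"dz":0,"yaw":0},
    {"jaw":0.093,"dx":-0.03,"dy":0,"dz":0,"yaw":0},
    {"jaw":0.093,"dx":-0.02,"dy":0,"dz":-0.05,"yaw":0},
    {"jaw":0.093,"dx":-0.03,"dy":0,"dz":-0.05,"yaw":0},
    {"jaw":0.093,"dx":-0.05,"dy":0,"dz":-0.03,"yaw":0},
  ],
)

```text
t: 11.78
tool_pos: [0.4161, -0.0152, 0.1473]
orientation: [3.141, -0.001, 0.01]
force: [0.9, -0.1, 0.9]
opening: 0.093
gripper_force: 0.0
```

carry_out(
  moves=[
    {"jaw":0.093,"dx":-0.04,"dy":0,"dz":-0.03,"yaw":0},
    {"jaw":0.093,"dx":0,"dy":0,"dz":0,"yaw":0},
  ],
)

```text
t: 12.02
tool_pos: [0.3758, -0.0152, 0.1775]
orientation: [3.14, -0.002, 0.016]
force: [1.2, 0.2, -0.4]
opening: 0.0927
gripper_force: 0.0
```

```bash
python3 - <<'E'
from h import *
p,a,R,s=pose();print(p,a,s["force"],s["t"])
for n in("scene","side"):
    b=read_camera(n);cv2.imwrite(f"pics/{n}4.png",b[:,:,::-1])
    for th in(160,185,205):
        for c,r in tops(b,n,th): print(n,th,c,np.round(r[0]),np.round(r[1]),round(r[2],1))
a=cv2.imread("pics/scene4.png");b=cv2.imread("pics/side4.png")
A=cv2.resize(a[180:320,205:365],None,fx=2.5,fy=4,interpolation=2);B=cv2.resize(b[140:280,165:325],None,fx=2.5,fy=4,interpolation=2)
cv2.imwrite("pics/crop4.png",np.hstack([A,B]))
E
```

```text
[ 0.375827   -0.01515463  0.17752244] -90.06779595152855 [ 1.15905069  0.15221036 -0.3847948 ] 12.025
scene 160 [122. 232.] [ 499. -325.] [60. 62.] 51.3
scene 160 [285. 268.] [659. -39.] [236. 169.] 89.7
scene 160 [398. 183.] [514. 286.] [61. 84.] 54.9
scene 160 [209. 168.] [ 321. -121.] [134.  97.] 73.2
scene 160 [319. 158.] [357. 154.] [150.  96.] 20.2
scene 185 [287. 284.] [724. -44.] [224.  36.] 89.7
scene 185 [122. 232.] [ 499. -325.] [59. 56.] 73.2
scene 185 [282. 254.] [631. -37.] [232. 111.] 89.7
scene 185 [195. 169.] [ 310. -151.] [68. 93.] 73.2
scene 185 [319. 158.] [356. 154.] [145.  93.] 20.1
scene 205 [287. 284.] [724. -44.] [222.  34.] 89.7
scene 205 [122. 232.] [ 499. -325.] [57. 56.] 73.2
scene 205 [282. 254.] [631. -37.] [229. 109.] 89.8
scene 205 [195. 169.] [ 312. -151.] [67. 88.] 73.2
scene 205 [320. 158.] [356. 154.] [142.  90.] 20.2
side 160 [268. 376.] [471. 334.] [58. 46.] 18.0
side 160 [358. 290.] [350. 154.] [133.  90.] 20.1
side 160 [215. 211.] [636. -10.] [251. 123.] 89.7
side 160 [374. 190.] [ 329. -117.] [145. 103.] 71.5
side 185 [269. 376.] [470. 333.] [57. 44.] 19.6
side 185 [358. 290.] [350. 154.] [131.  88.] 20.3
side 185 [215. 211.] [636.  -9.] [246. 120.] 89.9
side 185 [376. 192.] [ 322. -115.] [142.  88.] 72.2
side 205 [358. 290.] [350. 153.] [130.  87.] 20.3
side 205 [229. 209.] [622. -10.] [ 92. 141.] 0.1
side 205 [376. 192.] [ 322. -115.] [141.  86.] 72.2
```

View pics/crop4.png

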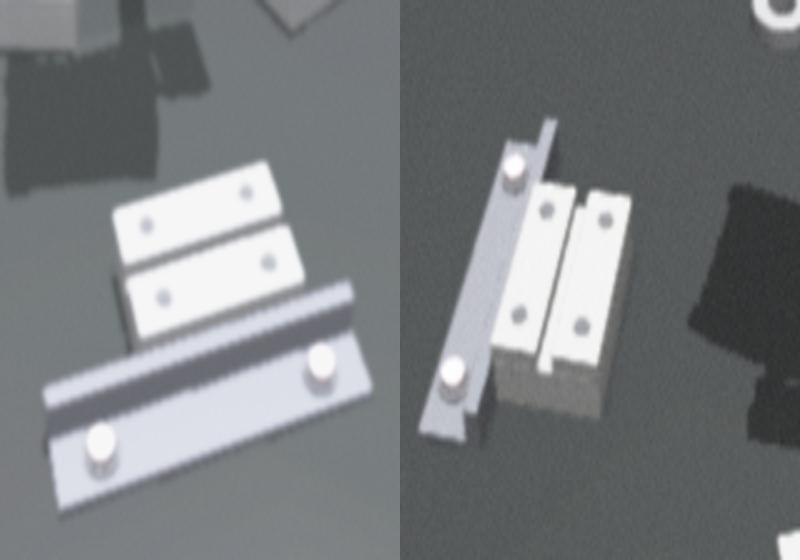

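The crop shows the block against the fence over its whole length, both ends inside the fence's ends. A quick numeric check of the flush edge:

```bash
python3 - <<'E'
from h import *
S=np.array([(113,210),(267,160),(303,278),(137,340)])/[2.5,4]+[205,180]
D=(np.array([(600,363),(631,195)])-[400,0])/[2.5,4]+[165,140]
D2=(np.array([(492,345),(545,184)])-[400,0])/[2.5,4]+[165,140]
w=np.array([onz("scene",p,.042) for p in S])*1000;print(w.round(),w.mean(0))
print([np.round(onz("side",p,.042)*1000) for p in [*D,*D2]])
F=np.array([(43,387),(350,282)])/[2.5,4]+[205,180];print([np.round(onz("scene",p,.03)*1000) for p in F])
def ang(p,q):return np.degrees(np.arctan2(*(q-p)))
print(ang(w[0],w[1]),ang(w[3],w[2]))
E
```

```text
[[577. -80.]
 [577.  51.]
 [666.  47.]
 [667. -83.]] [621.88251728 -16.25099009]
[array([572.,  50.]), array([575., -81.]), array([660.,  52.]), array([652., -78.])]
[array([ 665., -153.]), array([668.,  87.])]
-0.036367395775437655 -0.7949705520402998
```

```bash
python3 -c "
from plant import *
print(close_job())"
```

```text
the job is handed in; nothing more can be done
None
```

I handed the job in after about 12 s of robot time: by the cameras, the block's long side is flush with the fence to about 2 mm and 1°, its middle about 20 mm from the fence's, and the hand is clear. No verdict came back.

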